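# Bolt down a sealed case lid

## Robot

A 7-joint arm with a two-finger parallel gripper is mounted at the origin on a cart in front of the work surface, level with it; the furniture and walls round the work are solid. World frame = base frame: x ahead of the robot, y to its left, z up, the work surface at z = 0. Lengths are in mm, angles in rad, forces in N, time in s.
With the tool pointing down it reaches from about 425 to 1025 mm from the base axis. Payload 3.6 kg.
Tool frame: the origin (TCP) lies at the very end of the fingers, on their centre line; the grasp point (between the pads) lies 19 mm behind it (grip_point_offset is the distance from the TCP to the grasp point, in mm); y points along the fingers, z is the direction in which the jaws open and shut, and the axes are right-handed (so a half turn about y gives the same grasp; the last joint's range is limited). The gripper opens to 85 mm and grips with 20 to 120 N. Pads are 22 mm wide; open, the fingers measure 114 mm over their backs; the gripper's body (76 mm by 85 mm) begins 54 mm behind the grasp point. The pads swing forward as they close: fully open they stand 13 mm farther back than shut.
Start: joints at [1.157, 0.591, 0.048, 1.609, -0.033, 0.943, -0.034], TCP at [227.925, -688.244, 231.302] pointing down, gripper open.
Joint ranges: [-2.69, 2.69], [-0.47, 2.24], [-1.27, 1.36], [0.19, 2.51], [-1.53, 4.68], [0.08, 2.07], [-3.09, 3.09]. Speed limits (rad/s): [2.57, 2.57, 3.14, 3.14, 3.14, 3.14, 3.14].

## Interface

Orientations are given as [roll, pitch, yaw] about the fixed x, y, z axes, in that order (R = Rz(yaw) Ry(pitch) Rx(roll)).
In Python, from station import observe, get_image, hand_in, grip_point_offset gives the robot as it stands.
- The arm moves only by the tool play_rows, never from a script. Its argument "commands" is a list of rows, each an object of numbers: "hand": the gripper's target within -1 to 1 (fully open at 1, half-way at 0, shut at -1); "dx", "dy", "dz": the shift along the tool's x, y, z in m; "turn": the turn about the tool's y in rad. A call has 1 to 8 rows; each row shifts and turns the pose as measured when the row begins, along the tool's axes as they then stand; what a row does not reach is not made up. A row lasts 1/8 s, in which the tool goes at most 62.5 mm and 10.7 degrees, less where a joint would pass 70% of its speed; a pose out of reach is approached as far as the arm can. A call is refused whole if a number of a shift passes 0.0625 or a number of a turn 0.188, either way. A call with a gripper value outside its range is refused whole. The fingers move at their own pace and stop on an object; "newtons" is the grip in N (left out, the last holds). Time passes only in rows, so rows that do not move let the fingers close. It gives the time, the measured TCP pose, the force and the opening at its end, in the units of the state.
- observe(): the state, without advancing time (a new reading comes with each control period).
- get_image(name): name is "scene" or "top"; returns a dict with "img" (384x512x3 uint8, red, green, blue), "fx", "fy", "cx", "cy" (pixels), "dist" ([k1, k2, p1, p2, k3] as OpenCV has them; the pictures are not rectified), "R" (3x3) and "t" (3): a world point X has camera coordinates R X + t. Camera axes: x right, y down, z forward; pixel columns grow to the right and rows downward; lengths in mm; the calibration is good to about 2 mm. A picture is of the moment at which its call begins. There is no depth.
- hand_in(): hands the job in, once; it reports no verdict.
The state is a dict: "t": time; "joint_positions": joint angles; "qd": joint speeds; "joint_torque": joint torques, N m; "tool_pos": TCP position; "eef_rot": TCP orientation; "ft_force": force on the tool from outside, world axes, zero at the start; "wrist_torque": the same for the moment, N m; "gripper_width": finger opening in mm.
Only numpy, scipy, OpenCV 4.12 (cv2) and the standard library are available. Lean on these libraries where they do the work, as an engineer would, in place of code of your own. Each camera call takes 0.05 s, during which the arm holds its last target. There are 200 camera calls.

## Task

Press the sprung lid of the grey steel case down on its seal and slide the barrel bolt on the lid across, through the hole of the keeper beside the case, until it is fully home, so that the bolt holds the lid down when you let go. The keeper sits at a height of its own, so feel for the hole and do not ram or force the bolt or the hand against the keeper; leave the other things alone.

Things in the scene. Friction and masses are not known exactly. Their poses are not given: they have to be found in the camera images.
- case: Grey steel case fixed on the bench, 200 (x) x 240 (y) x 90 mm high; origin under its centre, front to its own -x, z up. Its sheet lid is hinged on the far side, along y at x = +104, z = 100 mm, and reaches to x = -111 and y = +-126 mm; at rest its front edge is about 0.13 m high. A barrel bolt on the lid near the front edge slides to the case's own -y, where the keeper stands.
- lid (a joint): Lid angle (rad). 0: at rest, sprung up, leaning open by 0.13; grows as the lid is pressed down; 0.13: hard stop. The bolt lies 180 mm from the hinge: 0.01 rad lowers it 1.8 mm. The seal pushes back with about 0.4 N per mm of lowering at the bolt (23 mm and 9 N at the stop) and lifts the lid again when released.
- bolt (a joint): Bolt travel (m) along the case's -y: starts at 0 to 0.006, fully home (stop) at 0.036. It stays where it is left and slides with 2 N of friction, more when it rubs in the keeper. The nose meets the keeper's face at 0.011, is through its 8 mm plate at 0.019 and stands 17 mm beyond it when home.
- bolt_knob (a point): Centre of the top of the bolt's dark upright knob, a rectangular tab 15 mm (x) x 12 mm (y) and 46 mm tall, its top 65 mm above the lid's underside; -y is the sliding direction, z up along the knob. The guide straps on the lid reach to 39 mm below the knob's top, so its upper 35 mm are free all round.
- bolt_tip (a point): Centre of the flat nose of the bolt, a 12 mm steel rod cut square, without a taper; 49 mm below the knob's top and 94.8 mm ahead of it along -y. Axes as the bolt's.
- keeper: Steel bracket fixed on the bench at the case's -y side, origin on the bench, axes as the case's. It holds an upright plate, 34 (x) x 8 (y +-4 mm) x 71 mm, with a hole 18 wide x 14 mm high at x = 0 (1 mm play above and below the rod). The plate is clamped in slots: the hole's centre is 5 to 21 mm below the rod's axis at rest (not reported), the plate's top 29 mm above it. Load limit 15 N.
- multimeter: Yellow and black multimeter lying on the bench, 142 x 70 x 44 mm, origin under its centre. A bystander.
- tape_measure: Yellow tape measure standing on the bench, 38 x 78 x 64 mm, origin under its centre. A bystander.
- coupling_3: Dark grey pipe coupling standing on end, 52 mm across, 50 mm high, origin under its centre. A bystander.

How it is judged:
By the outcome, as a careful person would: the job done as asked, in the order asked, and still so for the second after the job is handed in, with the robot touching nothing.
It also fails if it takes over 58 s, if anything falls off the work surface, if the arm or the gripper's body presses on something with over 40 N, if the wrist force passes 120 N, or if a joint passes its speed limit or range.

## Working session

There is one attempt and no reset: what is moved stays moved. The work goes in short steps, Python scripts to look and compute and a tool call to move; the robot and the scene stay as the last step left them, time stands still between calls to the robot, and variables do not carry over. Pictures are saved under pics/ and viewed, about 8 in all and at most 12, crops included, and the job is handed in when it is done.

Besides the shell and the picture viewer there is one more tool, called after "Call:" by a JSON object that holds its "fn" and its "kwargs", one argument or row to a line. play_rows: Moves the arm, as the interface text tells. Its arguments: {"type":"object","properties":{"commands":{"type":"array"},"newtons":{"type":"number"}},"required":["commands"]}

```bash
ls; mkdir -p pics; cat > h.py <<'E'
import numpy as np, cv2
from station import observe, get_image, hand_in, grip_point_offset
from scipy.spatial.transform import Rotation as Ro
def cam(n):
    d=get_image(n); K=np.array([[d['fx'],0,d['cx']],[0,d['fy'],d['cy']],[0,0,1.]]); return d,K
def save(d,f,box=None,s=1):
    im=d['img'][:,:,::-1]
    if box: x0,y0,x1,y1=box; im=im[y0:y1,x0:x1]
    cv2.imwrite('pics/'+f,cv2.resize(im,None,fx=s,fy=s,interpolation=cv2.INTER_CUBIC))
def proj(d,K,P):
    return cv2.projectPoints(np.array(P,float).reshape(-1,3),cv2.Rodrigues(np.array(d['R'],float))[0],np.array(d['t'],float),K,np.array(d['dist'],float))[0].reshape(-1,2)
def ray(d,K,uv):
    p=cv2.undistortPoints(np.array(uv,float).reshape(-1,1,2),K,np.array(d['dist'],float)).reshape(-1,2)
    R=np.array(d['R']);t=np.array(d['t']).ravel()
    v=np.c_[p,np.ones(len(p))]@R; return -R.T@t, v
def atz(d,K,uv,z):
    c,v=ray(d,K,uv); return c+v*((z-c[2])/v[:,2])[:,None]
def tri(ob):  # [(d,K,uv)]
    A=np.zeros((3,3));b=np.zeros(3)
    for d,K,uv in ob:
        c,v=ray(d,K,[uv]);v=v[0]/np.linalg.norm(v[0]);M=np.eye(3)-np.outer(v,v);A+=M;b+=M@c
    X=np.linalg.solve(A,b); return X,[proj(d,K,X)[0]-uv for d,K,uv in ob]
E
python3 - <<'E'
from h import *
for n in('scene','top'):
    d,K=cam(n); save(d,n+'0.png',s=1.5); print(n,-np.array(d['R']).T@np.array(d['t']).ravel(),d['fx'])
o=observe();print(o);print(grip_point_offset)
print(Ro.from_euler('xyz',o['eef_rot']).as_matrix().round(3))
E
```

```text
pics
scene [ -15.43945253 -881.79373157 1342.34913127] 499.94060637970284
top [ 387.58879075  -25.77231545 1480.59932075] 361.38364401565264
{'t': 0.1, 'joint_positions': array([ 1.1574814 ,  0.59203828,  0.04831609,  1.60968022, -0.0333133 ,
        0.94270613, -0.03371431]), 'qd': array([-0.00010779, -0.00180941,  0.00039182, -0.00141149, -0.00150161,
       -0.00058675, -0.00105927]), 'joint_torque': array([ 3.51224182e-03, -5.49995434e+01,  1.55280668e+00, -1.98825878e+01,
        9.69731103e-03,  3.84597777e-03,  3.72525861e-06]), 'tool_pos': array([ 227.70686911, -687.53407757,  230.25286004]), 'eef_rot': array([-1.57282008e+00, -1.09980894e-04, -2.82172886e+00]), 'ft_force': array([-0.32726482, -0.29402566, -0.51290615]), 'wrist_torque': array([ 0.00421206, -0.02357633,  0.02203516]), 'gripper_width': 85.25179916014288}
18.700000000000003
[[-0.949 -0.001  0.314]
 [-0.314  0.002 -0.949]
 [ 0.    -1.    -0.002]]
```

View pics/scene0.png

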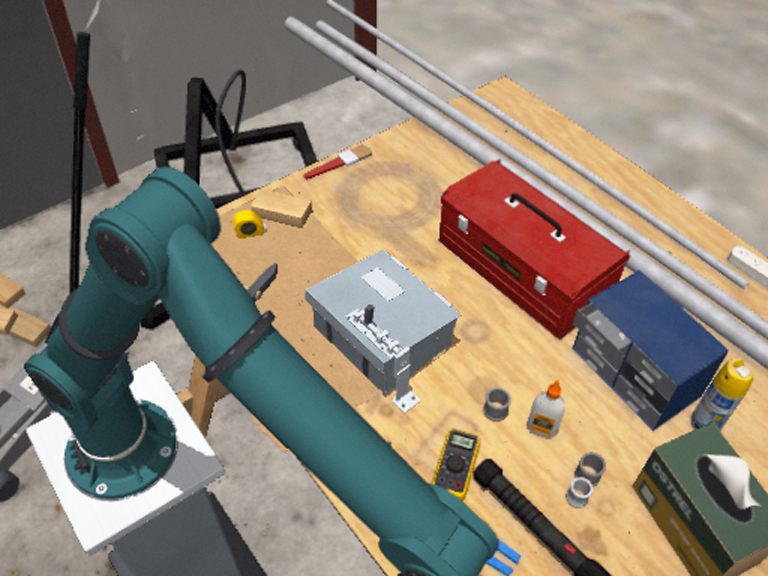

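View pics/top0.png

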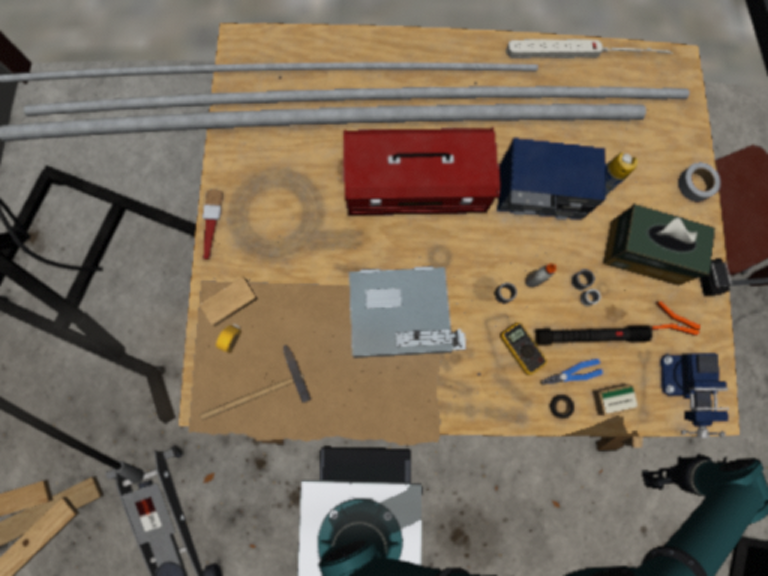

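The scene picture shows the case at about (383,330), the knob at (369,312) and the keeper at (403,375). In the top picture the case is at (400,312), the bolt at (425,338) and the keeper at (460,338). I'll crop in for closer readings.

```bash
python3 - <<'E'
from h import *
d,K=cam('scene'); a=d['img'][160:280,195:315,::-1]
e,K2=cam('top'); b=e['img'][165:255,225:325,::-1]
A=cv2.resize(a,(600,600),interpolation=cv2.INTER_CUBIC);cv2.imwrite('pics/s1.png',A)
cv2.imwrite('pics/t1.png',cv2.resize(b,(800*3//4,720*3//4),interpolation=cv2.INTER_CUBIC))
E
```

```text
(no output)
```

View pics/s1.png

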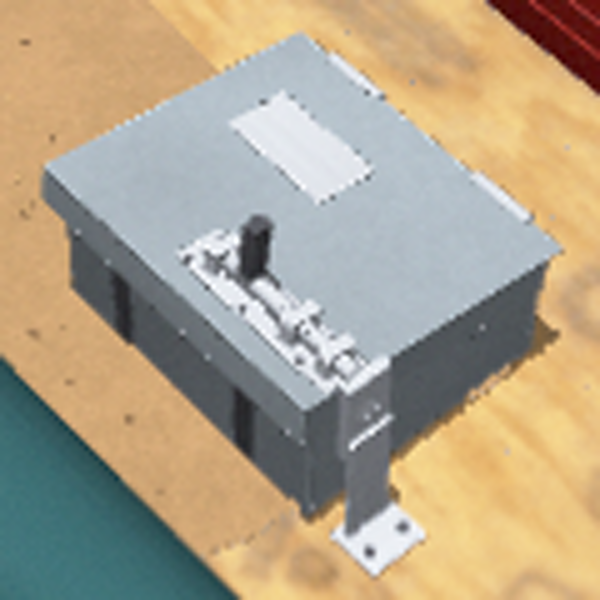

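View pics/t1.png

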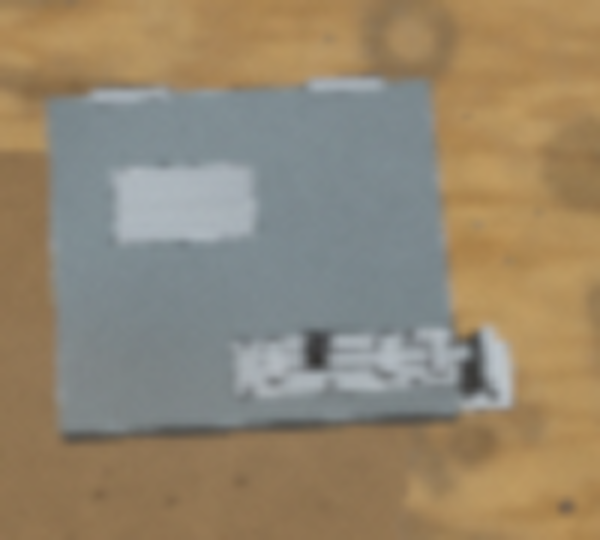

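```bash
cat > fit.py <<'E'
from h import *
from scipy.optimize import least_squares
S=cam('scene');T=cam('top')
s=lambda u,v:np.array([195+u/5-.4,160+v/5-.4]); t=lambda u,v:np.array([225+u/6-.4,165+v/6-.4])
a=.13;n=np.array([np.sin(a),0,np.cos(a)]);f=np.array([-np.cos(a),0,np.sin(a)]);H=np.array([104,0,100.])
L=lambda r,y,h:H+f*r+n*h+np.array([0,y,0])
cor=[L(0,126,3),L(0,-126,3),L(215,-126,3),L(215,126,3)]
so=[s(302,33),s(562,248),s(308,410),s(43,168),s(258,220)]
to=[t(49,98),t(430,80),t(460,415),t(65,432),t(317,348)]
def W(p,q):
    c,sn=np.cos(p[2]),np.sin(p[2]);q=np.array(q);return np.array([p[0]+c*q[0]-sn*q[1],p[1]+sn*q[0]+c*q[1],q[2]])
def res(p):
    P=[W(p,q) for q in cor+[L(180,p[3],65)]]
    return np.r_[(proj(*S,P)-so).ravel(),(proj(*T,P)-to).ravel()]
r=least_squares(res,[450,0,0,-60],loss='soft_l1');p=r.x
print(p,res(p).reshape(-1,2).round(1).tolist())
print('knob',W(p,L(180,p[3],65)),'tri',tri([(*S,so[4]),(*T,to[4])]))
print('keeper top at y tip-', W(p,L(180,p[3]-94.8,16)))
k=s(365,372);kt=t(478,365);print('keeper tri',tri([(*S,k),(*T,kt)]))
E
python3 fit.py
```

```text
[ 5.96619284e+02 -8.74115526e+01  8.12581789e-02 -3.19963594e+01] [[-1.3, -0.1], [-0.5, 0.8], [-0.0, 0.1], [0.3, -1.0], [-0.1, -0.4], [-0.0, 1.1], [0.7, 0.8], [1.0, -1.1], [-0.5, -0.3], [0.3, -1.6]]
knob [ 533.37942462 -124.66393361  187.78566876] tri (array([ 529.92511271, -125.05955926,  187.9675325 ]), [array([-0.92123024,  0.20028621]), array([ 0.36397646, -0.68869445])])
keeper top at y tip- [ 534.74311196 -219.66671876  139.19913597]
keeper tri (array([ 528.2320253 , -228.68660464,  150.52046134]), [array([-1.74239351,  0.39721332]), array([ 0.66820175, -1.2388282 ])])
```

The fit is good: residuals are about 1 px and the knob top comes out at about (531,-125,188), against 187.8 expected. Case yaw is about 0.08. I'll move above the knob.

```bash
cat > go.py <<'E'
import sys
from h import *
def rel(P,yaw=None):
    o=observe();R=Ro.from_euler('xyz',o['eef_rot']).as_matrix();d=R.T@(np.array(P)-o['tool_pos'])
    z=R[:,2];print('shift mm',d.round(1),'turn to 0.08', round(np.arctan2(z[1],z[0])-np.arctan2(-np.cos(.08),np.sin(.08)),3), 'pos',o['tool_pos'].round(1),'F',o['ft_force'].round(1),'w',round(o['gripper_width'],1),'t',o['t'])
if __name__=='__main__': rel([float(v) for v in sys.argv[1:4]])
E
python3 go.py 531 -125 245
```

```text
shift mm [-464.8  -13.8 -439.1] turn to 0.08 0.24 pos [ 227.8 -688.   230.9] F [-0.3  0.1 -0. ] w 85.1 t 0.3
```

Call:
{"fn": "play_rows", "kwargs": {
  "commands": [
    {"dx":0,"dy":-0.02,"dz":0,"turn":0.06,"hand":0.3},
    {"turn":0.06},
    {"turn":0.06},
    {"turn":0.06}
  ],
  "newtons": 30
}}

```text
invalid input
```

```bash
python3 go.py 531 -125 245
```

```text
shift mm [-464.8  -13.8 -439.1] turn to 0.08 0.24 pos [ 227.8 -688.   230.9] F [-0.3  0.1 -0. ] w 85.1 t 0.3
```

Call:
{"fn": "play_rows", "kwargs": {
  "commands": [
    {"dx":0,"dy":-0.02,"dz":0,"turn":0.06,"hand":0.3},
    {"dx":0,"dy":0,"dz":0,"turn":0.06,"hand":0.3},
    {"dx":0,"dy":0,"dz":0,"turn":0.06,"hand":0.3},
    {"dx":0,"dy":0,"dz":0,"turn":0.06,"hand":0.3}
  ],
  "newtons": 30
}}

```text
t: 0.8
tool_pos: [227.6, -687.6, 250.9]
eef_rot: [-1.573, -0.0, -3.07]
ft_force: [0.3, -0.3, 0.3]
gripper_width: 55.4
```

```bash
python3 go.py 531 -125 245
```

```text
shift mm [-343.1    6.9 -539.3] turn to 0.08 -0.008 pos [ 227.6 -687.6  250.9] F [ 0.3 -0.3  0.3] w 55.4 t 0.8
```

Call:
{"fn": "play_rows", "kwargs": {
  "commands": [
    {"dx":-0.034,"dy":0,"dz":-0.052,"turn":0,"hand":0.3},
    {"dx":-0.034,"dy":0,"dz":-0.052,"turn":0,"hand":0.3},
    {"dx":-0.034,"dy":0,"dz":-0.052,"turn":0,"hand":0.3},
    {"dx":-0.034,"dy":0,"dz":-0.052,"turn":0,"hand":0.3},
    {"dx":-0.034,"dy":0,"dz":-0.052,"turn":0,"hand":0.3},
    {"dx":-0.034,"dy":0,"dz":-0.052,"turn":0,"hand":0.3},
    {"dx":-0.034,"dy":0,"dz":-0.052,"turn":0,"hand":0.3},
    {"dx":-0.034,"dy":0,"dz":-0.052,"turn":0,"hand":0.3}
  ]
}}

```text
t: 1.8
tool_pos: [470.7, -255.7, 250.6]
eef_rot: [-1.565, 0.002, -3.082]
ft_force: [0.5, -0.0, -0.1]
gripper_width: 55.3
```

```bash
python3 go.py 531 -125 245
```

```text
shift mm [ -68.     4.9 -126.9] turn to 0.08 -0.02 pos [ 470.7 -255.7  250.6] F [ 0.5 -0.  -0.1] w 55.3 t 1.8
```

Call:
{"fn": "play_rows", "kwargs": {
  "commands": [
    {"dx":-0.025,"dy":0,"dz":-0.045,"turn":-0.02,"hand":0.0},
    {"dx":-0.025,"dy":0,"dz":-0.045,"turn":0,"hand":0.0},
    {"dx":-0.018,"dy":0,"dz":-0.037,"turn":0,"hand":0.0},
    {"dx":0,"dy":0,"dz":0,"turn":0,"hand":0.0}
  ]
}}

```text
t: 2.3
tool_pos: [534.2, -112.8, 251.0]
eef_rot: [-1.567, 0.006, -3.049]
ft_force: [0.4, -0.8, 0.1]
gripper_width: 42.8
```

```bash
python3 go.py 531 -125 157; python3 - <<'E'
from h import *
import cv2
d,K=cam('scene'); a=d['img'][140:260,195:315,::-1]
e,K2=cam('top'); b=e['img'][165:255,225:325,::-1]
cv2.imwrite('pics/c2.png',np.hstack([cv2.resize(a,(400,400),interpolation=3),cv2.resize(b,(400,400),interpolation=3)]))
E
```

```text
shift mm [ 4.9 94.1 11.4] turn to 0.08 0.012 pos [ 534.2 -112.8  251. ] F [ 0.4 -0.8  0.1] w 42.8 t 2.3
```

View pics/c2.png

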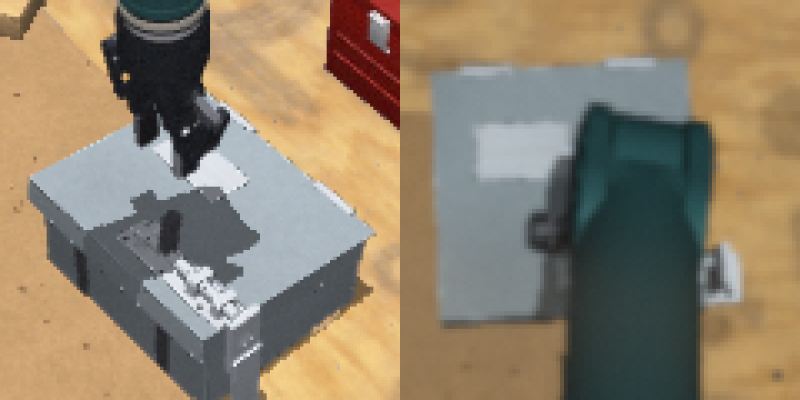

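The open fingers are above and slightly beyond the knob, which is at about (170,235) in the left crop. I'll correct sideways and descend.

Call:
{"fn": "play_rows", "kwargs": {
  "commands": [
    {"dx":0.005,"dy":0,"dz":0.011,"turn":0.01,"hand":0.0},
    {"dx":0,"dy":0.01,"dz":0,"turn":0,"hand":0.0}
  ]
}}

```text
t: 2.65
tool_pos: [527.6, -133.3, 241.3]
eef_rot: [-1.562, 0.006, -3.072]
ft_force: [-0.1, -0.0, -1.2]
gripper_width: 42.6
```

```bash
python3 go.py 531 -125 157
```

```text
shift mm [-3.5 84.2 -8.7] turn to 0.08 -0.011 pos [ 527.6 -133.3  241.3] F [-0.1 -0.  -1.2] w 42.6 t 2.65
```

Call:
{"fn": "play_rows", "kwargs": {
  "commands": [
    {"dx":-0.002,"dy":0.005,"dz":-0.006,"turn":0,"hand":0.0},
    {"dx":0,"dy":0,"dz":0,"turn":0,"hand":0.0},
    {"dx":0,"dy":0,"dz":0,"turn":0,"hand":0.0}
  ]
}}

```text
t: 3.02
tool_pos: [527.6, -128.4, 234.4]
eef_rot: [-1.563, 0.002, -3.076]
ft_force: [-0.8, 0.3, -0.3]
gripper_width: 42.9
```

```bash
python3 go.py 531 -125 157
```

```text
shift mm [-3.5 77.4 -3.8] turn to 0.08 -0.014 pos [ 527.6 -128.4  234.4] F [-0.8  0.3 -0.3] w 42.9 t 3.025
```

Call:
{"fn": "play_rows", "kwargs": {
  "commands": [
    {"dx":-0.003,"dy":0.012,"dz":-0.004,"turn":-0.01,"hand":0.0},
    {"dx":0,"dy":0.012,"dz":0,"turn":0,"hand":0.0},
    {"dx":0,"dy":0.012,"dz":0,"turn":0,"hand":0.0},
    {"dx":0,"dy":0.012,"dz":0,"turn":0,"hand":0.0},
    {"dx":0,"dy":0,"dz":0,"turn":0,"hand":0.0}
  ]
}}

```text
t: 3.65
tool_pos: [530.4, -123.7, 182.3]
eef_rot: [-1.563, 0.001, -3.064]
ft_force: [0.2, -0.1, 0.4]
gripper_width: 42.8
```

```bash
python3 go.py 531 -125 157
```

```text
shift mm [-0.5 25.3  1.2] turn to 0.08 -0.002 pos [ 530.4 -123.7  182.3] F [ 0.2 -0.1  0.4] w 42.8 t 3.65
```

Call:
{"fn": "play_rows", "kwargs": {
  "commands": [
    {"dx":0,"dy":0.008,"dz":0.001,"turn":0,"hand":0.0},
    {"dx":0,"dy":0.008,"dz":0,"turn":0,"hand":0.0},
    {"dx":0,"dy":0.006,"dz":0,"turn":0,"hand":0.0},
    {"dx":0,"dy":0,"dz":0,"turn":0,"hand":0.0}
  ]
}}

```text
t: 4.15
tool_pos: [531.0, -125.2, 159.1]
eef_rot: [-1.563, 0.002, -3.064]
ft_force: [-0.6, 0.2, 0.8]
gripper_width: 42.6
```

```bash
python3 go.py 531 -125 157; python3 - <<'E'
from h import *
d,K=cam('scene'); a=d['img'][160:260,205:305,::-1]
cv2.imwrite('pics/c3.png',cv2.resize(a,(600,600),interpolation=3))
E
```

```text
shift mm [-0.   2.1 -0.2] turn to 0.08 -0.003 pos [ 531.  -125.2  159.1] F [-0.6  0.2  0.8] w 42.6 t 4.15
```

View pics/c3.png

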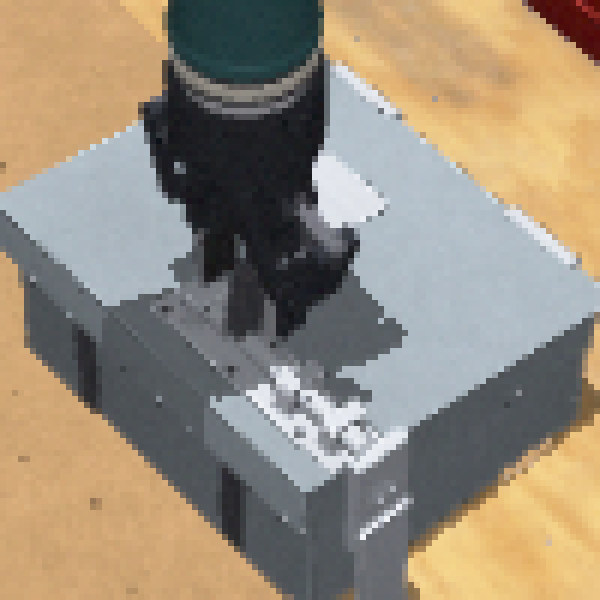

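The knob at about (243,295) stands between the fingers. I'll close gently.

Call:
{"fn": "play_rows", "kwargs": {
  "commands": [
    {"dx":0,"dy":0.0,"dz":0,"turn":0,"hand":-0.4},
    {"dx":0,"dy":0,"dz":0,"turn":0,"hand":-0.6},
    {"dx":0,"dy":0,"dz":0,"turn":0,"hand":-1},
    {"dx":0,"dy":0,"dz":0,"turn":0,"hand":-1}
  ],
  "newtons": 25
}}

```text
t: 4.7
tool_pos: [531.7, -125.3, 160.1]
eef_rot: [-1.563, 0.004, -3.065]
ft_force: [-0.5, -0.8, 0.4]
gripper_width: 11.9
```

```bash
python3 go.py 531 -125 157
```

```text
shift mm [ 0.7  3.1 -0.4] turn to 0.08 -0.003 pos [ 531.7 -125.3  160.1] F [-0.5 -0.8  0.4] w 11.9 t 4.7
```

```bash
python3 - <<'E'
from h import *
S=cam('scene');T=cam('top')
p=[596.6,-87.4,.0813]
def W(q):
    c,s=np.cos(p[2]),np.sin(p[2]);return [p[0]+c*q[0]-s*q[1],p[1]+s*q[0]+c*q[1],q[2]]
for z in (147,151,155,159,163):
  P=[W([-75.4+a,-32-109.8+3+b,z]) for a,b in((-17,-4),(17,-4),(17,4),(-17,4))]+[W([-75.4,-142.8,z-29])]
  u=proj(*S,P);v=proj(*T,P);print(z,((u-[194.6,159.6])*5).round().tolist(),((v-[224.6,164.6])*6).round().tolist())
# white fold line etc
save(S[0],'k.png',(258,225,283,275),12)
E
```

```text
147 [[349.0, 397.0], [392.0, 366.0], [382.0, 358.0], [339.0, 389.0], [369.0, 410.0]] [[495.0, 378.0], [490.0, 323.0], [478.0, 324.0], [482.0, 379.0], [485.0, 355.0]]
151 [[349.0, 393.0], [392.0, 362.0], [383.0, 354.0], [339.0, 385.0], [369.0, 406.0]] [[496.0, 377.0], [491.0, 323.0], [479.0, 323.0], [483.0, 378.0], [486.0, 355.0]]
155 [[349.0, 389.0], [392.0, 358.0], [383.0, 350.0], [340.0, 381.0], [369.0, 402.0]] [[497.0, 377.0], [493.0, 322.0], [480.0, 323.0], [484.0, 378.0], [487.0, 354.0]]
159 [[349.0, 385.0], [392.0, 354.0], [383.0, 346.0], [340.0, 377.0], [369.0, 398.0]] [[498.0, 376.0], [494.0, 321.0], [481.0, 322.0], [485.0, 377.0], [488.0, 354.0]]
163 [[349.0, 381.0], [393.0, 350.0], [383.0, 341.0], [340.0, 373.0], [369.0, 394.0]] [[499.0, 376.0], [495.0, 320.0], [482.0, 321.0], [486.0, 376.0], [489.0, 353.0]]
```

View pics/k.png

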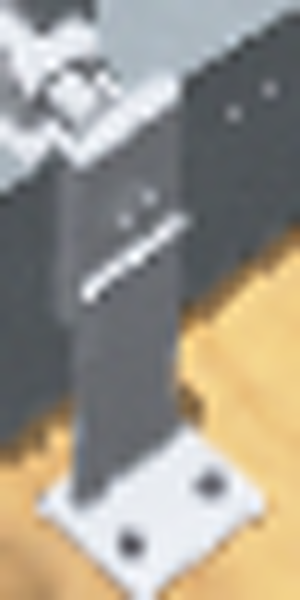

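The plate's top edge is at about (85,165)–(180,100) in this crop, giving a plate top z of about 149. The hole is then at about 120, roughly 19 mm below the rod at rest. I'll press the lid down along its arc.

Call:
{"fn": "play_rows", "kwargs": {
  "commands": [
    {"dx":0,"dy":0.0,"dz":0,"turn":0,"hand":-1},
    {"dx":0.0007,"dy":0.003,"dz":0,"turn":0,"hand":-1},
    {"dx":0.0007,"dy":0.003,"dz":0,"turn":0,"hand":-1},
    {"dx":0.0007,"dy":0.003,"dz":0,"turn":0,"hand":-1},
    {"dx":0.0007,"dy":0.003,"dz":0,"turn":0,"hand":-1}
  ],
  "newtons": 45
}}

```text
t: 5.42
tool_pos: [528.0, -125.6, 150.0]
eef_rot: [-1.563, 0.004, -3.065]
ft_force: [-3.3, 0.1, 8.9]
gripper_width: 11.3
```

```bash
python3 go.py 526 -125 141
```

```text
shift mm [ 2.   8.9 -0.8] turn to 0.08 -0.004 pos [ 528.  -125.6  150. ] F [-3.3  0.1  8.9] w 11.3 t 5.425
```

Call:
{"fn": "play_rows", "kwargs": {
  "commands": [
    {"dx":0.0012,"dy":0.003,"dz":0,"turn":0,"hand":-1},
    {"dx":0.0008,"dy":0.003,"dz":0,"turn":0,"hand":-1},
    {"dx":0.0008,"dy":0.003,"dz":0,"turn":0,"hand":-1}
  ]
}}

```text
t: 5.8
tool_pos: [526.1, -125.8, 143.9]
eef_rot: [-1.563, 0.007, -3.066]
ft_force: [-4.5, -0.8, 12.4]
gripper_width: 11.5
```

```bash
python3 go.py 526 -125 141; python3 -c "
from h import *
print(observe()['wrist_torque'])"
```

```text
shift mm [ 0.   2.9 -0.8] turn to 0.08 -0.004 pos [ 526.1 -125.8  143.9] F [-4.5 -0.8 12.4] w 11.5 t 5.8
[0.3039376  0.66339787 0.08474733]
```

Call:
{"fn": "play_rows", "kwargs": {
  "commands": [
    {"dx":0.001,"dy":0.003,"dz":0,"turn":0,"hand":-1},
    {"dx":0.0005,"dy":0.002,"dz":0.003,"turn":0,"hand":-1},
    {"dx":0.0,"dy":0.001,"dz":0.003,"turn":0,"hand":-1}
  ]
}}

```text
t: 6.18
tool_pos: [525.8, -130.6, 141.4]
eef_rot: [-1.564, 0.01, -3.065]
ft_force: [-4.7, 0.7, 11.1]
gripper_width: 11.4
```

```bash
python3 go.py 526 -125 141
```

```text
shift mm [-0.7  0.4 -5.6] turn to 0.08 -0.003 pos [ 525.8 -130.6  141.4] F [-4.7  0.7 11.1] w 11.4 t 6.175
```

Call:
{"fn": "play_rows", "kwargs": {
  "commands": [
    {"dx":0.0,"dy":0.0007,"dz":0.002,"turn":0,"hand":-1},
    {"dx":0.0,"dy":0.0007,"dz":0.002,"turn":0,"hand":-1}
  ]
}}

```text
t: 6.42
tool_pos: [526.2, -133.5, 142.2]
eef_rot: [-1.565, 0.011, -3.064]
ft_force: [-3.1, 2.4, 11.2]
gripper_width: 11.1
```

Call:
{"fn": "play_rows", "kwargs": {
  "commands": [
    {"dx":0.0,"dy":0.0007,"dz":0.002,"turn":0,"hand":-1}
  ]
}}

```text
t: 6.55
tool_pos: [526.3, -134.3, 142.5]
eef_rot: [-1.567, 0.012, -3.064]
ft_force: [-3.0, 4.5, 9.3]
gripper_width: 11.1
```

Call:
{"fn": "play_rows", "kwargs": {
  "commands": [
    {"dx":0.0,"dy":0.0007,"dz":0.002,"turn":0,"hand":-1}
  ]
}}

```text
t: 6.68
tool_pos: [526.3, -134.3, 142.6]
eef_rot: [-1.569, 0.011, -3.063]
ft_force: [-3.7, 4.7, 9.0]
gripper_width: 11.2
```

The nose is touching the keeper face at y = -134.3. I'll keep a light push on it and search downward.

Call:
{"fn": "play_rows", "kwargs": {
  "commands": [
    {"dx":0.0003,"dy":0.0025,"dz":0.0012,"turn":0,"hand":-1},
    {"dx":0.0,"dy":0.0025,"dz":0.0012,"turn":0,"hand":-1}
  ]
}}

```text
t: 6.92
tool_pos: [525.7, -134.2, 140.2]
eef_rot: [-1.571, 0.011, -3.061]
ft_force: [-6.1, 3.8, 17.0]
gripper_width: 11.2
```

Call:
{"fn": "play_rows", "kwargs": {
  "commands": [
    {"dx":0.0003,"dy":0.0023,"dz":0.0014,"turn":0,"hand":-1},
    {"dx":0.0,"dy":0.002,"dz":0.0014,"turn":0,"hand":-1}
  ]
}}

```text
t: 7.18
tool_pos: [525.5, -134.2, 139.2]
eef_rot: [-1.574, 0.011, -3.059]
ft_force: [-6.0, 4.7, 16.9]
gripper_width: 11.0
```

Call:
{"fn": "play_rows", "kwargs": {
  "commands": [
    {"dx":0.0,"dy":0.0017,"dz":0.002,"turn":0,"hand":-1}
  ]
}}

```text
t: 7.3
tool_pos: [525.4, -134.2, 139.1]
eef_rot: [-1.576, 0.011, -3.058]
ft_force: [-6.2, 5.7, 17.2]
gripper_width: 11.1
```

Call:
{"fn": "play_rows", "kwargs": {
  "commands": [
    {"dx":0.0,"dy":0.0025,"dz":0.002,"turn":0,"hand":-1}
  ]
}}

```text
t: 7.42
tool_pos: [525.2, -134.2, 138.3]
eef_rot: [-1.578, 0.011, -3.057]
ft_force: [-6.8, 4.2, 18.6]
gripper_width: 10.9
```

```bash
python3 - <<'E'
from h import *
print({k:np.round(v,3) for k,v in observe().items() if k in('tool_pos','ft_force','wrist_torque')})
d,K=cam('scene'); a=d['img'][180:250,225:295,::-1]
cv2.imwrite('pics/c4.png',cv2.resize(a,(600,600),interpolation=3))
E
```

```text
{'tool_pos': array([ 525.236, -134.205,  138.337]), 'ft_force': array([-6.804,  4.244, 18.579]), 'wrist_torque': array([ 0.771,  0.811, -0.053])}
```

View pics/c4.png

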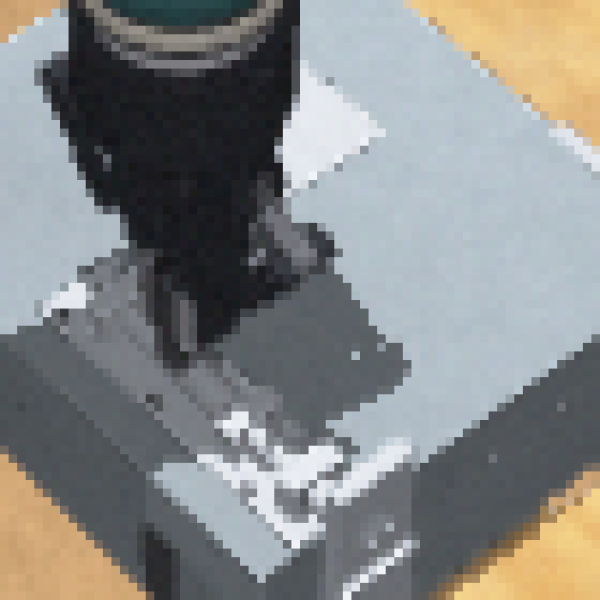

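```bash
python3 - <<'E'
from h import *
S=cam('scene')
p=[596.6,-87.4,.0813]
def W(q):
    c,s=np.cos(p[2]),np.sin(p[2]);return [p[0]+c*q[0]-s*q[1],p[1]+s*q[0]+c*q[1],q[2]]
for z in (4,150,155,160):
  P=[W([-75.4+a,-32-109.8+2+b,z]) for a,b in((-17,-4),(17,-4))]
  print(z,((proj(*S,P)-[257.6,224.6])*12).round().tolist())
g=cv2.cvtColor(S[0]['img'],cv2.COLOR_RGB2GRAY);print(g[228:246,262:276])
E
```

```text
4 [[70.0, 492.0], [166.0, 419.0]]
150 [[84.0, 169.0], [187.0, 94.0]]
155 [[84.0, 157.0], [188.0, 82.0]]
160 [[85.0, 145.0], [188.0, 69.0]]
[[ 97 105 108 186 184 185 182 184 185 189 187 187 185 187]
 [ 94 178 185 185 183 181 184 185 186 187 187 188 187 185]
 [ 96 101 179 180 185 185 184 185 186 189 187 187 186 188]
 [128 153 102  96 180 185 186 188 206 217 204 184 186 187]
 [233 234 169 103 106 186 186 217 234 233 230 167 187 188]
 [236 235 238 138 188 192 217 234 234 229 169 167 185  88]
 [232 205 101 113 217 234 233 230 228 138 106 145  81  84]
 [149 110 118 210 235 235 230 169 110 110 109  89  82  83]
 [233 220 188 236 233 230 171 108 107 107 107  86  82  84]
 [233 206 234 232 205 138 107 107 106 108 106  86  82  86]
 [213 114 208 174 105 107 106 107 109 108 107  83  83  83]
 [162 117 116 107 110 109 108 110 107 109 106  85  84  85]
 [124 115 115 108 107 107 116 126 121 109 105  87  87  85]
 [205 116 113 109 109 117 120 122 169 106 106  85  86  84]
 [147 115 114 108 114 123 129 114 109 108 127 100  83  85]
 [ 91 115 112 107 114 121 168 107 108 148 205 148  84  84]
 [ 93 118 111 109 108 107 106 120 143 240 163  96  85  84]
 [ 90 117 112 109 107 108 134 194 228 144 109  86  83  85]]
```

The keeper's foot shows a systematic image offset. Correcting for it puts the hole at about 124–126, a depth of about 14 and a TCP z of about 146. I'll search upward from here.

Call:
{"fn": "play_rows", "kwargs": {
  "commands": [
    {"dx":0.0,"dy":-0.001,"dz":-0.001,"turn":0,"hand":-1},
    {"dx":0.0,"dy":-0.001,"dz":0,"turn":0,"hand":-1}
  ]
}}

```text
t: 7.78
tool_pos: [526.2, -133.7, 142.5]
eef_rot: [-1.577, 0.014, -3.056]
ft_force: [-0.6, 2.2, 5.0]
gripper_width: 11.0
```

Call:
{"fn": "play_rows", "kwargs": {
  "commands": [
    {"dx":-0.0005,"dy":-0.0005,"dz":0.001,"turn":0,"hand":-1},
    {"dx":-0.0003,"dy":-0.0003,"dz":0.0012,"turn":0,"hand":-1}
  ]
}}

```text
t: 8.02
tool_pos: [526.7, -134.1, 144.0]
eef_rot: [-1.579, 0.012, -3.055]
ft_force: [-0.8, 4.5, 3.4]
gripper_width: 11.2
```

Call:
{"fn": "play_rows", "kwargs": {
  "commands": [
    {"dx":-0.0003,"dy":-0.0003,"dz":0.0015,"turn":0,"hand":-1},
    {"dx":-0.0002,"dy":-0.0003,"dz":0.0015,"turn":0,"hand":-1}
  ]
}}

```text
t: 8.28
tool_pos: [526.7, -134.2, 144.2]
eef_rot: [-1.582, 0.01, -3.054]
ft_force: [-1.3, 6.0, 4.4]
gripper_width: 11.5
```

Call:
{"fn": "play_rows", "kwargs": {
  "commands": [
    {"dx":-0.0003,"dy":-0.0003,"dz":0.0015,"turn":0,"hand":-1},
    {"dx":-0.0002,"dy":-0.0003,"dz":0.0015,"turn":0,"hand":-1}
  ]
}}

```text
t: 8.52
tool_pos: [526.8, -134.2, 144.3]
eef_rot: [-1.586, 0.008, -3.052]
ft_force: [-1.2, 5.3, 4.4]
gripper_width: 11.6
```

Call:
{"fn": "play_rows", "kwargs": {
  "commands": [
    {"dx":-0.0003,"dy":-0.0003,"dz":0.0015,"turn":0,"hand":-1},
    {"dx":-0.0002,"dy":-0.0003,"dz":0.0015,"turn":0,"hand":-1}
  ]
}}

```text
t: 8.78
tool_pos: [526.8, -134.2, 144.4]
eef_rot: [-1.59, 0.006, -3.05]
ft_force: [-2.2, 5.5, 3.5]
gripper_width: 11.0
```

Call:
{"fn": "play_rows", "kwargs": {
  "commands": [
    {"dx":-0.0003,"dy":-0.0012,"dz":0.001,"turn":0,"hand":-1}
  ]
}}

```text
t: 8.9
tool_pos: [527.0, -134.2, 145.2]
eef_rot: [-1.591, 0.005, -3.05]
ft_force: [-0.9, 5.1, 1.3]
gripper_width: 11.0
```

Call:
{"fn": "play_rows", "kwargs": {
  "commands": [
    {"dx":-0.0003,"dy":-0.0012,"dz":0.001,"turn":0,"hand":-1}
  ]
}}

```text
t: 9.02
tool_pos: [527.4, -134.5, 146.1]
eef_rot: [-1.591, 0.005, -3.049]
ft_force: [-1.1, 2.7, 3.9]
gripper_width: 11.2
```

Call:
{"fn": "play_rows", "kwargs": {
  "commands": [
    {"dx":-0.0003,"dy":-0.0012,"dz":0.001,"turn":0,"hand":-1}
  ]
}}

```text
t: 9.15
tool_pos: [528.0, -136.4, 147.4]
eef_rot: [-1.59, 0.006, -3.049]
ft_force: [-0.2, 1.1, 2.8]
gripper_width: 11.1
```

Call:
{"fn": "play_rows", "kwargs": {
  "commands": [
    {"dx":-0.0003,"dy":-0.0012,"dz":0.001,"turn":0,"hand":-1}
  ]
}}

```text
t: 9.28
tool_pos: [528.6, -138.2, 148.6]
eef_rot: [-1.589, 0.006, -3.05]
ft_force: [0.6, 3.2, -1.0]
gripper_width: 10.8
```

The nose slipped into the hole near z = 147. I'll stop lifting and slide on gently.

Call:
{"fn": "play_rows", "kwargs": {
  "commands": [
    {"dx":0.0,"dy":0.0008,"dz":0.001,"turn":0,"hand":-1}
  ]
}}

```text
t: 9.4
tool_pos: [528.6, -139.7, 147.9]
eef_rot: [-1.589, 0.006, -3.05]
ft_force: [-2.4, 2.6, 2.7]
gripper_width: 11.3
```

Call:
{"fn": "play_rows", "kwargs": {
  "commands": [
    {"dx":0.0,"dy":0.0008,"dz":0.0025,"turn":0,"hand":-1}
  ]
}}

```text
t: 9.52
tool_pos: [528.5, -142.7, 147.1]
eef_rot: [-1.589, 0.005, -3.05]
ft_force: [-2.3, 2.3, 5.1]
gripper_width: 11.2
```

Call:
{"fn": "play_rows", "kwargs": {
  "commands": [
    {"dx":0.0,"dy":0.0006,"dz":0.0025,"turn":0,"hand":-1}
  ]
}}

```text
t: 9.65
tool_pos: [528.7, -145.8, 146.7]
eef_rot: [-1.588, 0.005, -3.05]
ft_force: [-1.8, 2.0, 4.4]
gripper_width: 11.1
```

Call:
{"fn": "play_rows", "kwargs": {
  "commands": [
    {"dx":0.0,"dy":0.0005,"dz":0.0025,"turn":0,"hand":-1}
  ]
}}

```text
t: 9.78
tool_pos: [528.8, -148.9, 146.3]
eef_rot: [-1.588, 0.005, -3.051]
ft_force: [-1.7, 2.6, 4.8]
gripper_width: 10.9
```

Call:
{"fn": "play_rows", "kwargs": {
  "commands": [
    {"dx":0.0,"dy":0.0002,"dz":0.0025,"turn":0,"hand":-1}
  ]
}}

```text
t: 9.9
tool_pos: [529.1, -152.0, 146.3]
eef_rot: [-1.587, 0.006, -3.051]
ft_force: [-2.7, 1.2, 4.9]
gripper_width: 11.4
```

Call:
{"fn": "play_rows", "kwargs": {
  "commands": [
    {"dx":0.0,"dy":0.0,"dz":0.0025,"turn":0,"hand":-1}
  ]
}}

```text
t: 10.02
tool_pos: [529.4, -155.1, 146.6]
eef_rot: [-1.587, 0.006, -3.051]
ft_force: [-1.0, 2.6, 5.0]
gripper_width: 11.1
```

Call:
{"fn": "play_rows", "kwargs": {
  "commands": [
    {"dx":0.0,"dy":0.0002,"dz":0.002,"turn":0,"hand":-1}
  ]
}}

```text
t: 10.15
tool_pos: [529.6, -157.6, 146.6]
eef_rot: [-1.586, 0.006, -3.051]
ft_force: [-1.4, 2.6, 4.8]
gripper_width: 11.1
```

Call:
{"fn": "play_rows", "kwargs": {
  "commands": [
    {"dx":0.0,"dy":0.0002,"dz":0.0015,"turn":0,"hand":-1}
  ]
}}

```text
t: 10.28
tool_pos: [529.7, -158.6, 146.5]
eef_rot: [-1.587, 0.006, -3.052]
ft_force: [-2.1, 6.7, 5.3]
gripper_width: 11.0
```

Call:
{"fn": "play_rows", "kwargs": {
  "commands": [
    {"dx":0.0,"dy":0.0002,"dz":0.002,"turn":0,"hand":-1}
  ]
}}

```text
t: 10.4
tool_pos: [529.6, -158.6, 146.2]
eef_rot: [-1.59, 0.006, -3.051]
ft_force: [-1.7, 7.2, 6.9]
gripper_width: 11.1
```

Call:
{"fn": "play_rows", "kwargs": {
  "commands": [
    {"dx":0.0,"dy":0.0002,"dz":0.002,"turn":0,"hand":-1}
  ]
}}

```text
t: 10.52
tool_pos: [529.6, -158.5, 146.1]
eef_rot: [-1.593, 0.005, -3.049]
ft_force: [-3.7, 5.7, 8.5]
gripper_width: 11.0
```

Call:
{"fn": "play_rows", "kwargs": {
  "commands": [
    {"dx":0.0,"dy":-0.0002,"dz":0.0,"turn":0,"hand":-1},
    {"dx":0.0,"dy":-0.0005,"dz":0.0,"turn":0,"hand":-1}
  ]
}}

```text
t: 10.78
tool_pos: [529.9, -158.4, 147.2]
eef_rot: [-1.592, 0.006, -3.049]
ft_force: [-1.1, 1.9, 4.9]
gripper_width: 11.5
```

The bolt is on its stop: travel from contact was 24.5 mm against 25 expected. I'll ease off, release and retreat.

Call:
{"fn": "play_rows", "kwargs": {
  "commands": [
    {"dx":0.0,"dy":-0.0006,"dz":0.0003,"turn":0,"hand":-1},
    {"dx":0.0,"dy":0.0,"dz":0.0,"turn":0,"hand":-0.2},
    {"dx":0.0,"dy":0,"dz":0.0,"turn":0,"hand":-0.2},
    {"dx":0.0,"dy":0,"dz":0.0,"turn":0,"hand":-0.2}
  ]
}}

```text
t: 11.28
tool_pos: [530.7, -160.4, 147.1]
eef_rot: [-1.591, 0.008, -3.05]
ft_force: [-0.3, 0.5, -0.2]
gripper_width: 34.4
```

Call:
{"fn": "play_rows", "kwargs": {
  "commands": [
    {"dx":0.0,"dy":-0.01,"dz":0.0,"turn":0,"hand":-0.2},
    {"dx":0.0,"dy":-0.02,"dz":0.0,"turn":0,"hand":-0.2},
    {"dx":0.0,"dy":-0.03,"dz":0.0,"turn":0,"hand":-0.2},
    {"dx":0.0,"dy":-0.04,"dz":0.0,"turn":0,"hand":-0.2},
    {"dx":0.0,"dy":-0.02,"dz":-0.05,"turn":0,"hand":-0.2},
    {"dx":0.0,"dy":0,"dz":-0.06,"turn":0,"hand":-0.2},
    {"dx":0.0,"dy":0,"dz":-0.06,"turn":0,"hand":-0.2},
    {"dx":0.0,"dy":0,"dz":0,"turn":0,"hand":-0.2}
  ]
}}

```text
t: 12.28
tool_pos: [517.0, 8.6, 279.5]
eef_rot: [-1.589, 0.017, -3.055]
ft_force: [0.2, -1.1, -1.0]
gripper_width: 34.1
```

```bash
python3 - <<'E'
from h import *
d,K=cam('scene'); a=d['img'][170:270,205:305,::-1]
e,K2=cam('top'); b=e['img'][165:255,235:325,::-1]
cv2.imwrite('pics/c5.png',np.hstack([cv2.resize(a,(400,400),interpolation=3),cv2.resize(b,(400,400),interpolation=3)]))
E
```

```text
(no output)
```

View pics/c5.png

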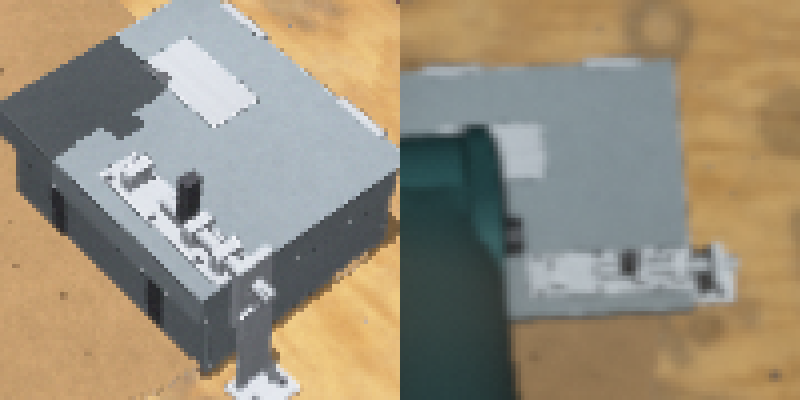

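The rod nose stands out beyond the keeper plate, at about (263,291) in the left half, and the lid stays down with the hand clear. I'll check the knob position numerically.

```bash
python3 - <<'E'
from h import *
S=cam('scene')
a=atz(*S,[[205+189/4-.4,170+178/4-.4]],174)[0];b=atz(*S,[[195+258/5-.4,160+220/5-.4]],187.8)[0]
print(a,b,a-b)
E
```

```text
[ 529.07906317 -158.96230681  174.        ] [ 532.65495198 -125.95626403  187.8       ] [ -3.57588881 -33.00604279 -13.8       ]
```

```bash
python3 -c "
from h import *
print(hand_in())"
```

```text
the job is handed in; nothing more can be done
None
```

The lid is down and the bolt is home through the keeper. The lid stayed down after I let go and backed the hand clear, and I handed the job in at about 12.5 s.

I gripped the knob, pressed the lid down along its arc, found the keeper face lightly and felt for the hole. The bolt went in with the lid about 13 mm down, and I slid it on until it stopped.

**Checks that agreed**
- **Stop:** the bolt stopped firmly under about 7 N, 24.6 mm past first touching the keeper face (25 mm expected).
- **Force:** the hand felt at most about 6 N sideways while the nose was against the keeper face. It felt about 19 N upward while I was pressing the lid down.
- **Last picture:** the nose stands out beyond the keeper plate and the lid is held down.
- **Knob travel:** the knob moved about 33 mm in the images. With a start at about 2 mm, that puts the bolt at about 35 mm, within measuring error of 36 mm.

**What disagreed**
- **Hole height:** my first estimate from the images was about 5 mm too low. I searched downward first, almost to the lid's stop, and found nothing. After correcting the estimate against the keeper's foot I searched upward and found the hole.
- **Bolt fully home:** I did not nudge the bolt again to rule out the last few tenths of a millimetre.

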